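# Hang the slotted lamp bracket on the stand's pin

## Task

Hang the lamp bracket that has the slot in its side on the pin of the steel stand: slide the slot sideways over the pin, behind the end disc, then lower the bracket so that it hangs upright with the pin up in the seat of the slot, and let go. Leave the other bracket, which has only a small round hole, standing where it is.

Things in the scene. Friction and masses are not known exactly. Their poses are not given: they have to be found in the camera images.
- bracket_tab (a point): Centre of the slotted bracket's top tab (40 wide, 36 tall, 10 thick along own x), 136 mm above its underside: grasp it from above on its two faces. Loose aluminium plate, 10 mm thick (x), 80 wide (y), 154 tall (z), standing on a foot 32 (x) by 80. Slot runs through x, open at the +y edge, which starts facing the robot's left within 25 deg; enter the pin by moving the bracket along +y.
- bracket_seat (a point): Same bracket and axes: where the pin's axis lies when hung; y = 0, 92 mm above the underside, 44 below bracket_tab. Slot: floor 56 mm above underside; throat upper edge 86 mm (tooth at y = +18), mouth outside it flares to 96 at the edge y = +40; slot ends at y = -18. Seat: pocket above the slot inside the tooth, ceiling at 96, flat 16 mm wide, 45 deg flanks down to 86.
- pin_mid (a point): Middle of the fixed stand's pin, 150 mm above the bench: level rod, 8 mm diameter, along stand x, 58 mm free between the end disc at -x (robot side; 40 mm diameter, reaching 8 above and 32 below the pin's axis; too big for the slot) and the dark steel post at +x (26 wide, top 14 above the axis). Stand y: level, to the robot's left within 25 deg. Base 130 x 90 x 10.
- holed_bracket_tab (a point): Centre of the tab of the other loose aluminium bracket: same outline (point 136 mm above its underside, 80 wide, 154 tall) but with no slot, only a closed round hole of 12 mm. Leave it standing.
Not all that is in view belongs to the job. What is shaped like the part that bears pin_mid but orange or turquoise is not meant.

How it is judged (in metres and radians):
At the end, for the whole second after the job is handed in: The slotted bracket hangs from the pin between disc and post: its seat point is within 26 mm of the middle of the pin's free length along the pin, within 12 mm sideways and 10 mm in height of the pin's axis; it is upright within 15 degrees; the holed bracket is within 30 mm of where it stood (x of bracket_seat in the frame of pin_mid between -0.026 and 0.026 m and y of bracket_seat in the frame of pin_mid between -0.012 and 0.012 m and z of bracket_seat in the frame of pin_mid between -0.01 and 0.01 m and angle between bracket_seat's own z axis and vertical below 0.26 rad and distance of holed_bracket_tab from where it was at the start of the episode below 0.03 m); the robot touches nothing.
It fails at once if the holed bracket is carried off or knocked over (distance of holed_bracket_tab from where it was at the start of the episode above 0.04 m).
It also fails if it takes over 40 s, if anything falls off the work surface, if the arm or the gripper's body presses on something with over 40 N, if the wrist force passes 120 N, or if a joint passes its speed limit or range.

## Robot

A 6-joint arm with a two-finger parallel gripper is mounted at the origin on a cart in front of the work surface, level with it; the furniture and walls round the work are solid. World frame = base frame: x ahead of the robot, y to its left, z up, the work surface at z = 0. Lengths are in m, angles in degrees, forces in N, time in s.
With the tool pointing down it reaches from about 0.35 to 0.875 m from the base axis. Payload 4.2 kg.
Tool frame: the origin (TCP) lies midway between the tips of the shut fingers; the grasp point (between the pads) lies 19 mm behind it; z points along the fingers, y is the line along which they close (so a half turn about z gives the same grasp; the last joint's range is limited). The gripper opens to 87 mm and grips with 3 to 60 N. Pads are 19 mm wide; open, the fingers measure 117 mm over their backs; the gripper's body (75 mm by 190 mm) begins 51 mm behind the grasp point.
Start: joints at [80.019, 22.042, 0.453, 0, -68.411, -14.817], TCP at [0.262, 0.567, 0.223] pointing down, gripper open.
Joint ranges: [-179.83, 179.83], [-69.29, 118.12], [-61.27, 80.66], [-181.25, 117.63], [-171.15, -9.14], [-177.46, 177.46]. Speed limits (degrees/s): [159.86, 159.86, 180, 180, 180, 180].

## Interface

Orientations are given as [roll, pitch, yaw] about the fixed x, y, z axes, in that order (R = Rz(yaw) Ry(pitch) Rx(roll)).
In Python, from workcell import env gives the robot as it stands. The module is installed in compiled form; this text tells all that it offers. Calls block until the motion is done:
- env.goto(position, orientation): joint-space move of the TCP to a pose.
- env.move_straight(position, rotation=None, rate=0.15, force_limit=None): straight line of the TCP; rotation=None keeps the orientation; rate is the mean speed in m/s. With force_limit (N) it stops when the force on the tool has changed by that much, and returns True; else False.
- env.set_joints(angles): joint-space move.
- env.gripper_to(opening, grasp_force=None): opening from 0.0 (shut) to 1.0 (fully open); grasp_force is the grip in N (None keeps the last); returns when the fingers have stopped.
- env.dwell(seconds).
- env.inverse_kinematics(position, orientation): joint angles nearest the present ones, or None.
- env.read_state(): the state.
- env.grab_frame(name): name is "scene" or "top"; returns a dict with "image" (384x512x3 uint8, blue, green, red), "fx", "fy", "cx", "cy" (pixels), "position" and "orientation" of the camera in the world. Camera axes: x right, y up, looking along -z (the intrinsics and any distortion apply to the point x, -y, -z); pixel columns grow to the right and rows downward; lengths in m; the calibration is good to about 2 mm. A picture is of the moment at which its call begins. There is no depth.
A pose or a line that the arm cannot do raises env.Unreachable and nothing moves.
- env.close_job(): hands the job in; it is judged then, once.
Trained networks look in a picture, given as the dict that the camera call returned (one of the last four; its "shot" number tells which), for a name from the list of things; names that differ only in an ending like _2 or _b are one class to them, and where a whole thing is asked for, a point or a joint stands for the part that bears it (a point fixed in the world has none). Each returns a list of dicts, best first, with "score" (0 to 1); they miss things now and then, are a little off and sometimes report something else, mostly with a low value. They report only what shows in the picture. A call takes as long as a camera call. They do not tell look-alikes from the thing itself.
- env.search_frame(picture, thing): "xyz" ([x, y, z] in m, in world coordinates, good to about 4 mm: the middle of the surface that is visible of it).
- env.trace(picture, thing): "mask" (384x512 bool, what is visible of it).
The state is a dict: "clock": time; "joint_positions": joint angles; "qvel": joint speeds; "joint_torque": joint torques, N m; "position": TCP position; "tool_rot": TCP orientation; "force": force on the tool from outside, world axes, zero at the start; "wrist_torque": the same for the moment, N m; "opening": opening from 0.0 (shut) to 1.0 (fully open); "finger_force": force on a finger pad.
Only numpy, scipy, OpenCV 4.12 (cv2) and the standard library are available. Lean on these libraries where they do the work, as an engineer would, in place of code of your own. Each camera call takes 0.05 s, during which the arm holds its last target. There are 200 camera calls.

## Working session

There is one attempt and no reset: what is moved stays moved. The work goes in short steps, each a Python script; the robot and the scene stay as the last script left them, time stands still between calls to the robot, and variables do not carry over. Pictures are saved under pics/ and viewed, at most 10 in all, crops included, and the job is handed in when it is done.

```bash
mkdir -p pics
python3 - <<'E'
from workcell import env
import cv2,numpy as np
ims=[]
for n in("scene","top"):
    f=env.grab_frame(n); ims.append(f["image"].copy()); cv2.imwrite(f"pics/{n}0.png",f["image"])
    print(n,f["position"],f["orientation"],f["fx"],f["cx"],f["cy"],[k for k in f])
    for t in("bracket_tab","bracket_seat","pin_mid","holed_bracket_tab"):
        for d in env.search_frame(f,t)[:4]: print(t,np.round(d["xyz"],3),round(d["score"],2))
        for d in env.trace(f,t)[:3]:
            m=d["mask"];ys,xs=np.nonzero(m);print("  mask",xs.min(),xs.max(),ys.min(),ys.max(),m.sum(),round(d["score"],2))
E
```

```text
scene [-0.14696832 -0.49188856  1.08885048] [ 38.72583459   0.62369127 -55.31786197] 451.76156353280976 254.0327360315648 194.0274771864862 ['image', 'fx', 'fy', 'cx', 'cy', 'position', 'orientation', 'shot']
bracket_tab [ 0.6   -0.199  0.051] 0.71
  mask 307 335 179 226 858 0.58
bracket_seat [ 0.597 -0.197  0.056] 0.66
  mask 307 336 180 226 801 0.92
pin_mid [ 0.328 -0.12   0.008] 0.95
pin_mid [ 0.726 -0.319  0.013] 0.74
pin_mid [0.627 0.156 0.008] 0.58
  mask 207 250 120 177 1164 0.88
  mask 219 270 230 293 1701 0.76
  mask 357 395 167 222 1015 0.67
holed_bracket_tab [ 0.512 -0.034  0.067] 0.63
top [ 0.32401962 -0.02776644  1.02388462] [ 10.52792392  -1.34272739 -89.27240361] 384.6745500172307 264.2466247806474 187.8061558998545 ['image', 'fx', 'fy', 'cx', 'cy', 'position', 'orientation', 'shot']
bracket_tab [ 0.597 -0.189  0.056] 0.66
  mask 302 338 138 164 705 0.83
bracket_seat [ 0.6   -0.192  0.055] 0.61
  mask 302 338 138 163 647 0.81
pin_mid [0.625 0.157 0.012] 0.93
pin_mid [ 0.722 -0.309  0.014] 0.75
pin_mid [ 0.33  -0.109  0.01 ] 0.63
  mask 341 388 85 139 1654 0.9
  mask 269 305 230 284 1839 0.77
  mask 167 203 117 167 1544 0.58
holed_bracket_tab [ 0.51  -0.029  0.082] 0.9
  mask 243 273 172 195 528 0.65
```

View pics/scene0.png

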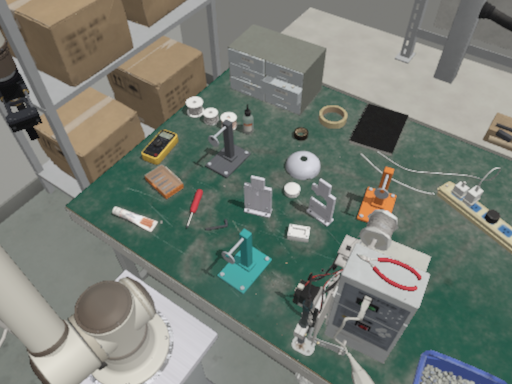

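View pics/top0.png

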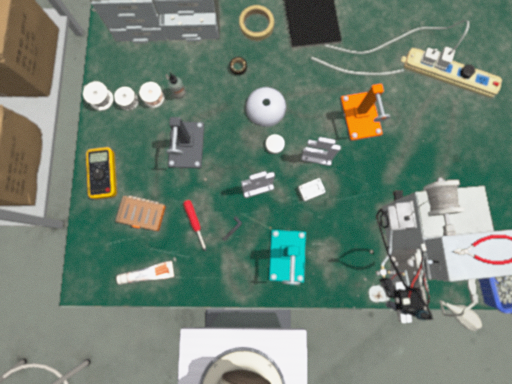

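Candidates (scene px): for the stand, dark steel (229,150), turquoise (245,262, wrong colour) and orange (378,200, wrong colour). For the bracket, the plates at (258,197) and (321,202); a crop will decide which has the slot.

Run:
```python
import cv2,numpy as np
a=cv2.imread("pics/scene0.png");b=cv2.imread("pics/top0.png")
r=lambda i,x,y,w,h:cv2.resize(i[y:y+h,x:x+w],(400,300),interpolation=cv2.INTER_CUBIC)
cv2.imwrite("pics/crop.png",np.vstack([np.hstack([r(a,240,165,108,81),r(a,190,110,80,60)+0]),np.hstack([r(b,236,130,108,81),r(b,150,105,80,60)])]))
```

```text
(no output)
```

View pics/crop.png

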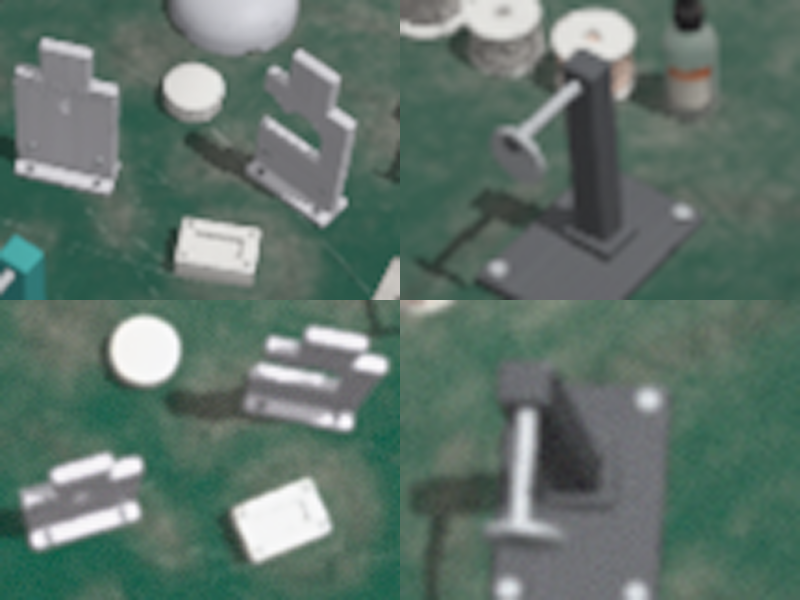

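The crops settle it. The right plate (scene 321,202; top 320,151) has the slot, opening to the robot's left. The left plate (258,197) has only the hole. The dark stand's pin runs from the post at top px (175,126) to the disc at about (175,150). Next I fit the poses.

```bash
cat > h.py <<'E'
from workcell import env
import cv2,numpy as np
from scipy.optimize import minimize
from scipy.spatial.transform import Rotation as R
def proj(f,P):
    q=R.from_euler('xyz',f["orientation"],degrees=True).inv().apply(np.atleast_2d(P)-f["position"])
    return np.c_[f["cx"]+f["fx"]*q[:,0]/-q[:,2],f["cy"]-f["fy"]*q[:,1]/-q[:,2]]
def onz(f,uv,z):
    d=R.from_euler('xyz',f["orientation"],degrees=True).apply([(uv[0]-f["cx"])/f["fx"],-(uv[1]-f["cy"])/f["fy"],-1])
    return f["position"]+d*(z-f["position"][2])/d[2]
B=[(-5,5,-40,40,0,56),(-5,5,-40,-18,0,118),(-5,5,-40,40,96,118),(-5,5,-20,20,118,154),(-16,16,-40,40,0,8)]
def render(f,T,boxes=B,S=4):
    im=np.zeros((384*S,512*S),np.uint8)
    for b in boxes:
        c=np.array([[x,y,z] for x in b[:2] for y in b[2:4] for z in b[4:]])/1e3
        u=proj(f,T(c))*S+S/2
        cv2.fillConvexPoly(im,cv2.convexHull(np.round(u).astype(np.int32)),255)
    return cv2.resize(im,(512,384),interpolation=cv2.INTER_AREA)/255.
def pose(p): return lambda c: R.from_euler('z',p[2],degrees=True).apply(c)+[p[0],p[1],0]
E
python3 - <<'E'
from h import *
F={n:env.grab_frame(n) for n in("scene","top")}
M={n:env.trace(F[n],"bracket_tab")[0]["mask"].astype(float) for n in F}
def cost(p): return sum(1-np.minimum(a,M[n]).sum()/np.maximum(a,M[n]).sum() for n in F for a in [render(F[n],pose(p))])
best=min((minimize(cost,[.6,-.19,y],method='Nelder-Mead',options=dict(initial_simplex=[[.6,-.19,y],[.615,-.19,y],[.6,-.175,y],[.6,-.19,y+8]],xatol=1e-4)) for y in(-18,0,18)),key=lambda r:r.fun)
print("bracket",best.x.round(4),best.fun)
for n,k in(("scene",dict(post=(226,127.4),disc=(214.5,137))),("top",dict(post=(175.4,126),disc=(174.8,148.5)))):
    print(n,{a:onz(F[n],b,.15).round(4) for a,b in k.items()})
b=[onz(F["top"],u,.012) for u in((199.6,125),(197,162.6),(171.6,162.6))];print(np.round(b,4))
for n in F:
    i=F[n]["image"].copy(); m=(render(F[n],pose(best.x))>.5).astype(np.uint8)
    cv2.drawContours(i,cv2.findContours(m,0,1)[0],-1,(0,0,255),1)
    x,y=(290,165) if n=="scene" else (290,125)
    cv2.imwrite(f"pics/fit_{n}.png",i[y:y+70,x:x+60])
cv2.imwrite("pics/fit.png",np.hstack([cv2.resize(cv2.imread(f"pics/fit_{n}.png"),(390,455),interpolation=0) for n in F]))
E
```

```text
bracket [  0.6047  -0.1927 -10.3649] 0.1750169855268987
scene {'post': array([0.6311, 0.162 , 0.15  ]), 'disc': array([0.5788, 0.1655, 0.15  ])}
top {'post': array([0.632 , 0.1662, 0.15  ]), 'disc': array([0.5768, 0.1646, 0.15  ])}
[[0.685  0.1309 0.012 ]
 [0.5785 0.1332 0.012 ]
 [0.5772 0.2014 0.012 ]]
```

View pics/fit.png

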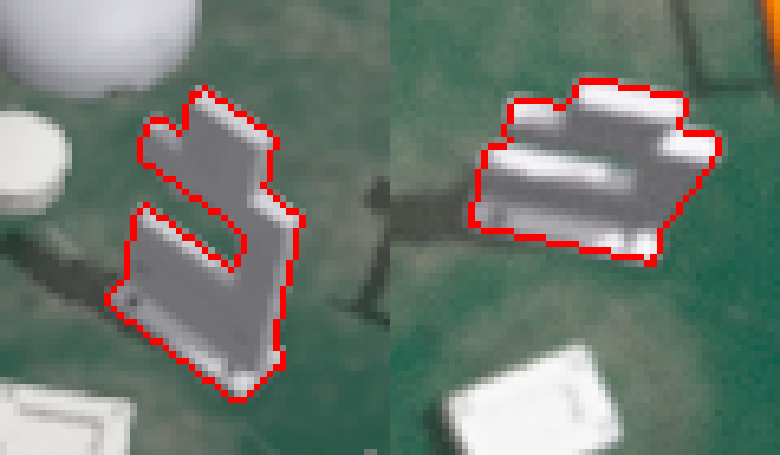

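The fit is tight in both views. Bracket: (0.605,-0.193), yaw -10.4°. Pin middle: about (0.605,0.165), yaw about 0. Moving to pick it up.

```bash
cat >> h.py <<'E'
BX,BY,BW=.6047,-.1927,-10.4
PX,PY,PW=.605,.165,-.5
GZ=.119
E
python3 - <<'E'
from h import *
for off in(90,-90):
    print(off,[None if q is None else np.round(q,0) for q in (env.inverse_kinematics(p,[180,0,w+off]) for p,w in(([BX,BY,GZ],BW),([BX,BY,.33],BW),([PX,PY-.1,.33],PW),([PX,PY,.17],PW)))])
off=min((90,-90),key=lambda o:abs(env.inverse_kinematics([BX,BY,GZ],[180,0,BW+o])[5]))
o=[180,0,BW+off]
s=env.read_state();p=s["position"]
env.move_straight([p[0],p[1],.33],rate=.25)
env.gripper_to(.7)
env.goto([BX,BY,.3],o)
env.move_straight([BX,BY,.2],rate=.2)
print(env.move_straight([BX,BY,GZ],rate=.08,force_limit=8))
env.gripper_to(0,grasp_force=45)
s=env.read_state();print(off,s["position"],s["opening"],s["finger_force"],s["force"],s["clock"])
env.move_straight([BX,BY,.16],rate=.06)
f=env.grab_frame("scene");cv2.imwrite("pics/lift.png",f["image"][90:290,200:420])
s=env.read_state();print(s["force"],s["wrist_torque"],s["opening"],s["clock"])
open("off","w").write(str(off))
E
```

```text
90 [array([ -3.,  28.,  -6.,   0., -56., 173.]), array([ -3.,  20.,  13.,   0., -83., 173.]), array([ 21.,  18.,   9.,   0., -81., 158.]), array([ 30.,  24.,  -4.,   0., -62., 149.])]
-90 [array([ -3.,  28.,  -6.,   0., -56.,  -7.]), array([ -3.,  20.,  13.,   0., -83.,  -7.]), array([ 21.,  18.,   9.,   0., -81., -22.]), array([ 30.,  24.,  -4.,   0., -62., -31.])]
False
-90 [ 0.60467982 -0.19264985  0.11889213] 0.10972353818698997 44.98125325888395 [ 1.25591811 -0.01937266 -0.29062907] 8.075
[ 0.6005293   0.08605315 -2.30179323] [ 0.07044805 -0.10306264  0.02258699] 0.10551560067849737 8.9583
```

View pics/lift.png

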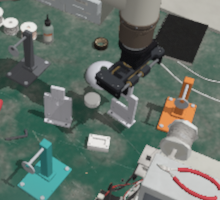

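The bracket is gripped and lifted, about 2.3 N. Carrying it to the entry point beside the pin and looking there.

Run:
```python
from h import *
off=int(open("off").read()); o=[180,0,PW+off]
env.move_straight([BX,BY,.33],rate=.2)
env.goto([PX,PY-.11,.33],o)
print(env.move_straight([PX,PY-.11,.198],rate=.1,force_limit=10))
env.dwell(.2)
s=env.read_state();print(s["position"],s["force"],s["opening"],s["clock"])
r=[]
for n,(x,y) in dict(scene=(190,90),top=(140,90)).items():
    f=env.grab_frame(n)
    i=f["image"].copy()
    for b,c in((-.029,(0,255,0)),(.029,(0,255,0))):
        u=proj(f,[PX+b,PY-np.deg2rad(.5)*b,.15])[0]; cv2.circle(i,tuple(np.round(u).astype(int)),1,(0,0,255),-1)
    T=lambda c: R.from_euler('z',PW,degrees=True).apply(c)+[PX,PY-.11,.079]
    cv2.drawContours(i,cv2.findContours((render(f,T)>.5).astype(np.uint8),0,1)[0],-1,(0,255,255),1)
    r.append(cv2.resize(i[y:y+90,x:x+90],(400,400),interpolation=0))
cv2.imwrite("pics/entry.png",np.hstack(r))
```

```text
False
[0.60516788 0.05505534 0.19847021] [-0.50996542  0.09333511 -2.56046936] 0.10832267112185558 12.6
```

View pics/entry.png

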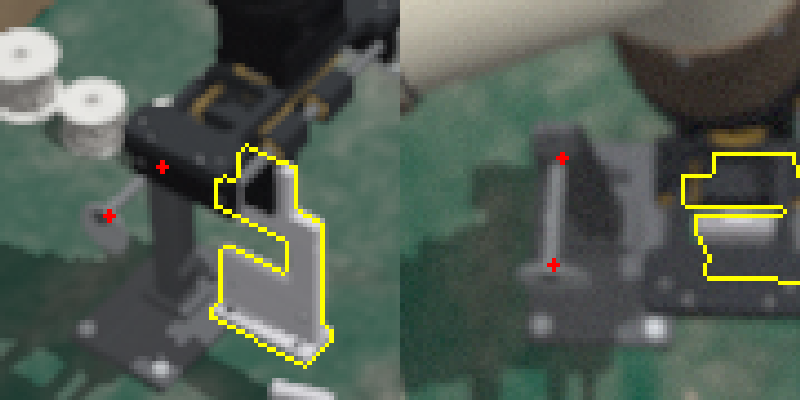

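The held bracket matches the predicted outline in both views, and the red pin end marks lie on the pin. Sliding it in and lowering.

Run:
```python
from h import *
def st(t): s=env.read_state();print(t,s["position"].round(4) if hasattr(s["position"],"round") else s["position"],np.round(s["force"],2),s["clock"]);return s
print(env.move_straight([PX,PY,.198],rate=.06,force_limit=6));s=st("in")
if abs(s["position"][1]-PY)<.004:
    print(env.move_straight([PX,PY,.172],rate=.03,force_limit=4));st("down")
f=env.grab_frame("scene");a=f["image"][90:180,180:270];f=env.grab_frame("top");b=f["image"][90:180,130:220]
cv2.imwrite("pics/hang.png",np.hstack([cv2.resize(i,(400,400)) for i in(a,b)]))
```

```text
False
in [0.605  0.1647 0.198 ] [-0.29 -0.19 -2.17] 14.6833
True
down [0.6048 0.1649 0.1766] [-0.99  0.9   4.15] 15.3667
```

View pics/hang.png

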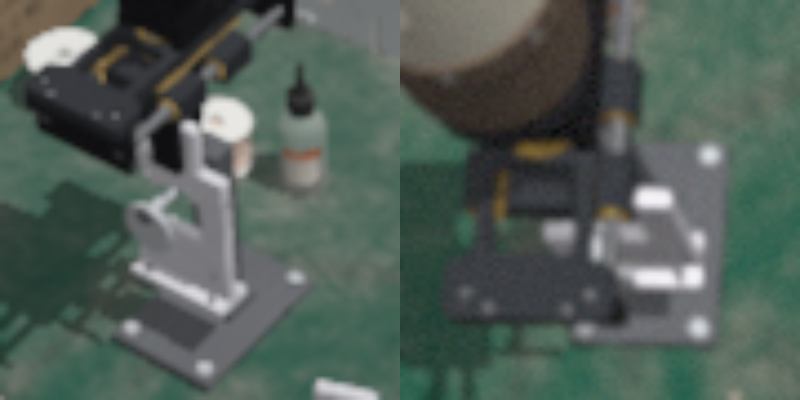

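Contact came at TCP z 0.1766 (0.177 expected), with the pin in the seat behind the disc. Releasing and retreating straight up.

Run:
```python
from h import *
env.gripper_to(.45); env.dwell(.3)
env.move_straight([PX,PY,.30],rate=.08); p=env.read_state()
env.goto([.45,-.15,.35],[180,0,-90]); env.dwell(1)
f=env.grab_frame("scene");a=f["image"][90:180,180:270].copy()
T=lambda c: R.from_euler('z',PW,degrees=True).apply(c)+[PX,PY,.058]
m=env.trace(f,"bracket_tab");r=render(f,T)
for d in m[:2]: print(d["score"],np.minimum(r,d["mask"]).sum()/np.maximum(r,d["mask"]).sum())
t=env.grab_frame("top")
print([np.round(d["xyz"],3) for d in env.search_frame(t,"holed_bracket_tab")])
cv2.imwrite("pics/end.png",np.hstack([cv2.resize(i,(400,400)) for i in(a,t["image"][90:180,130:220])]))
s=env.read_state();print(s["clock"],s["force"])
```

```text
0.68 0.755247017715762
[array([ 0.517, -0.051,  0.034])]
20.8167 [-0.22432778  0.27677793 -0.55902333]
```

View pics/end.png

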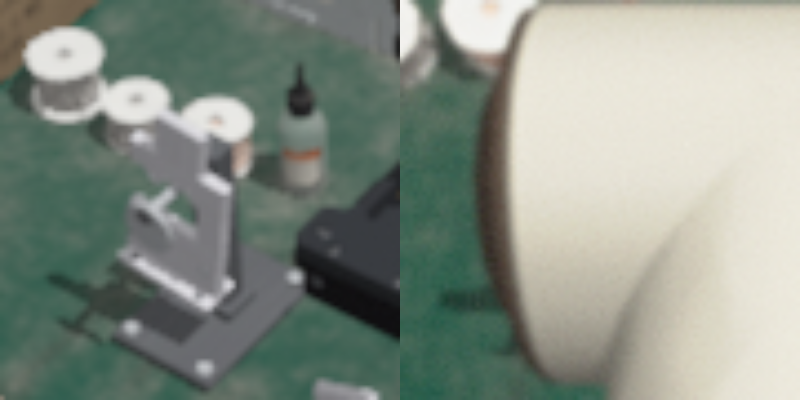

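The bracket hangs free with a slight swing. I'll measure the tilt and confirm the other bracket with the arm out of view.

Run:
```python
from h import *
s=env.read_state();p=s["position"]
env.set_joints([-60]+list(s["joint_positions"][1:])); env.dwell(.5)
F={n:env.grab_frame(n) for n in("scene","top")}
M={}
for n in F:
    d=env.trace(F[n],"bracket_tab"); 
    for e in d[:2]:
        ys,xs=np.nonzero(e["mask"]);print(n,e["score"],xs.mean(),ys.mean(),len(xs))
    if d: M[n]=d[0]["mask"].astype(float)
    print([np.round(e["xyz"],3) for e in env.search_frame(F[n],"holed_bracket_tab")])
T=lambda p:(lambda c:R.from_euler('xyz',[p[3]*1e3,0,p[4]*1e3],degrees=True).apply(c-[0,0,.092])+p[:3])
def cost(p): return sum(1-np.minimum(a,M[n]).sum()/np.maximum(a,M[n]).sum() for n in M for a in [render(F[n],T(p))])
x0=np.array([PX,PY,.15,0,0]);sx=np.vstack([x0]+[x0+np.eye(5)[i]*.008 for i in range(5)])
r=minimize(cost,x0,method='Nelder-Mead',options=dict(initial_simplex=sx,xatol=1e-4,maxfev=500))
print(r.x[:3].round(4),r.x[3:]*1e3,r.fun,env.read_state()["clock"])
```

```text
scene 0.53 220.8227848101266 120.34177215189874 79
[array([ 0.508, -0.038,  0.029])]
top 0.89 176.75104895104894 139.91188811188812 715
[array([ 0.512, -0.035,  0.079])]
[0.6072 0.1646 0.1466] [ 7.93552217 -5.67540877] 1.0863879915656756 23.375
```

Run:
```python
from h import *
from scipy.optimize import least_squares
f=env.grab_frame("scene")
K=np.array([[-16,40,0],[-16,-40,0],[-5,20,154],[-5,-20,154]])/1e3-[0,0,.092]
U=np.array([[207,147.4],[226.8,159.8],[216,115.4],[227.2,122]])
g=lambda p:(proj(f,R.from_euler('xyz',[p[3],0,p[4]],degrees=True).apply(K)+p[:3])-U).ravel()
r=least_squares(lambda p:np.r_[g(p),(p[2]-.15)*300,(p[4]+.5)*.2],[PX,PY,.15,0,0],x_scale=[.01,.01,.01,5,5])
print(r.x.round(4),np.abs(g(r.x)).max())
a=f["image"].copy()
T=lambda c:R.from_euler('xyz',[r.x[3],0,r.x[4]],degrees=True).apply(c-[0,0,.092])+r.x[:3]
cv2.drawContours(a,cv2.findContours((render(f,T)>.5).astype(np.uint8),0,1)[0],-1,(0,0,255),1)
cv2.imwrite("pics/tilt.png",np.hstack([cv2.resize(i[90:180,180:270],(400,400),interpolation=0) for i in(f["image"],a)]))
```

```text
[ 0.6091  0.1624  0.1496  9.0507 -0.3772] 0.6482186763942366
```

View pics/tilt.png

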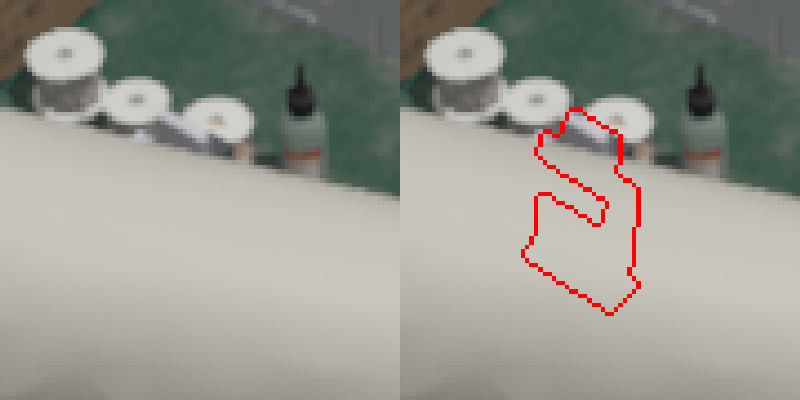

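The tilt is about 8–9°, the resting balance on the seat flank and inside the 15° limit. The seat is within 4 mm of the pin and the holed bracket is unmoved. Handing in.

```bash
python3 -c "
from workcell import env
print(env.close_job())"
```

```text
the job is handed in; nothing more can be done
None
```

The slotted bracket hangs on the steel stand's pin, tilted about 8–9° (limit 15°) with its seat within about 4 mm of the pin by my image estimates; the holed bracket still stands where it was, and the job is handed in after about 24 s, with no verdict returned.

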